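# Restock the detergent bay in a coin laundry

## Task

Restock the detergent bay on the laundry counter: put every empty carton into the grey returns bin, and slide every tub, upright on the counter, along the aluminium back fence into the bay, so that they stand against the fence in one closed row with no gaps, the first one against the end stop on the left. Then slide the loose blue front rail up to the front of the row until it touches both orange pads at once, roughly centred between them, and leave everything there. Do not tip over a tub, and leave the mug, the spray bottle and the coin tray alone.

Things in the scene. Friction and masses are not known exactly. Their poses are not given: they have to be found in the camera images.
- bay: Fixed bay of aluminium strip. Origin at counter level on the back fence's front face; x points away from the robot, y left along the fence, z up (bay frame, mm). Fence: wall, front face x = 0, 15 thick, 50 high, y = -425 to 275. End stop: wall 50 high, inner face y = 270, 15 thick, from the fence to x = -107, left orange pad on its front end. Open to the right and front.
- row_end (a point): Where the centre of the first tub's underside goes: touching fence and end stop, bay x = -44, y = 226 mm. Second and third tub: 88 and 176 mm further right along the fence (bay y = 138 and 50). Axes as the bay's.
- pad_left: Left orange pad, fixed to the bay: 8 x 20 x 30 mm high. Origin at its underside centre, in the bay frame x = -111, y = 277.5 mm; the face that the rail must touch looks towards the robot at bay x = -115 mm. Axes as the bay's.
- pad_right: Right orange pad, the same, at bay x = -111, y = -30 mm; its face for the rail is also at bay x = -115 mm. It stands on a steel foot behind it (to x = -100, 30 mm high): the lane between foot and fence is 100 mm wide, and tubs pass through it.
- tub1: White round detergent tub, yellow band, blue lid, 88 mm in diameter (too wide to grip: push it), 60 mm high, about 0.3 kg, loose, straight side. Origin at the centre of its underside, z up. May be absent. Tubs start upright right of the right pad, at or in front of the fence; their order in the row is free.
- tub2: White round detergent tub, yellow band, green lid, 88 mm in diameter (too wide to grip: push it), 60 mm high, about 0.3 kg, loose, straight side. Origin at the centre of its underside, z up. May be absent. Tubs start upright right of the right pad, at or in front of the fence; their order in the row is free.
- tub3: White round detergent tub, yellow band, red lid, 88 mm in diameter (too wide to grip: push it), 60 mm high, about 0.3 kg, loose, straight side. Origin at the centre of its underside, z up. May be absent. Tubs start upright right of the right pad, at or in front of the fence; their order in the row is free.
- rail: Loose straight front rail, blue bar with a white strip on top: 45 mm wide (x), 400 long (y), 30 high, about 0.3 kg. Origin at its underside centre; x points to the fence, y left. Starts on the counter in front of the bay, a little askew; slides by friction alone. With its back face on both pads its origin is at bay x = -137.5 mm; centred between them, at bay y = 124 mm.
- rail_mark_left (a point): Point on the rail's back face (the one that faces the fence), 15 mm up, 153.7 mm left of its middle: with the rail centred it lies on the left pad's face.
- rail_mark_right (a point): The same, 153.7 mm right of the middle, for the right pad.
- carton1: Empty refill carton, brown card with a green band all round, 50 x 50 mm and 110 mm high, 60 g, closed and rigid. Starts upright in the bay lane. Origin at the centre of its underside; x and y square to its sides, z up its height. May be absent.
- carton2: Empty refill carton, brown card with a green band all round, 50 x 50 mm and 110 mm high, 60 g, closed and rigid. Starts upright in the bay lane. Origin at the centre of its underside; x and y square to its sides, z up its height. May be absent.
- bin: Grey open returns bin, fixed on the counter to the left of the bay: 160 (x) x 130 (y) x 60 mm high, walls and floor 5 mm. Origin at its underside centre, axes as its sides. Cartons may stand or lie in it.
- mug: Bystander: blue mug behind the fence, 80 mm across, 90 mm high, origin at underside centre. Leave alone.
- spray: Bystander: yellow bottle with blue cap behind the fence, 64 mm across, 190 mm high, origin at underside centre. Leave alone.
- coin_tray: Bystander: black coin tray behind the fence, 130 x 170 x 30 mm, origin at underside centre. Leave alone.
There are look-alikes about, which are no part of the job. What is shaped like the tub1 but brown is not meant.

How it is judged:
By the outcome, as a careful person would: the job done as asked, in the order asked, and still so for the second after the job is handed in, with the robot touching nothing.
Of tub1, tub2, tub3 only 2 to 3 are there at a start; the rules pass over those that are not, and their reading is None.
Of carton1, carton2 only 1 to 2 are there at a start; the rules pass over those that are not, and their reading is None.
At some moment in a run one of tub1, tub2, tub3, rail may be knocked a few centimetres aside while the robot is not near it.
Once in a run the grip may slacken for a moment while it holds something.
It also fails if it takes over 210 s, if anything falls off the work surface, if the arm or the gripper's body presses on something with over 40 N, if the wrist force passes 120 N, or if a joint passes its speed limit or range.

## Robot

A 7-joint arm with a two-finger parallel gripper is mounted at the origin on the work surface. World frame = base frame: x ahead of the robot, y to its left, z up, the work surface at z = 0. Lengths are in m, angles in rad, forces in N, time in s.
With the tool pointing down it reaches from about 0.425 to 0.825 m from the base axis. Payload 3.6 kg.
Tool frame: the origin (TCP) lies where the fingers leave the gripper's body, on its centre line; the fingertips stand 73 mm ahead of it and the grasp point (between the pads) lies 54 mm ahead of it; z points along the fingers, y is the line along which they close (so a half turn about z gives the same grasp; the last joint's range is limited). The gripper opens to 85 mm and grips with 20 to 120 N. Pads are 22 mm wide; open, the fingers measure 114 mm over their backs; the gripper's body (76 mm by 85 mm) begins 54 mm behind the grasp point. The pads swing forward as they close: fully open they stand 13 mm farther back than shut.
Start: joints at [-1.147, 0.615, -0.013, 1.423, 0.008, 1.103, -0.04], TCP at [0.283, 0.585, 0.304] pointing down, gripper open.
Joint ranges: [-3.12, 3.12], [-0.3, 2.06], [-1.34, 1.32], [0.26, 2.42], [-1.36, 4.5], [0.01, 1.98], [-2.84, 2.84]. Speed limits (rad/s): [2.79, 2.79, 3.14, 3.14, 3.14, 3.14, 3.14].

## Interface

Orientations are given as a unit quaternion [x, y, z, w].
In Python, from station import arm, snapshot, camera_info, ticket gives the robot as it stands. Calls block until the motion is done:
- arm.movep(position, orientation): joint-space move of the TCP to a pose.
- arm.line_to(position, velocity=0.15, ori=None): straight line of the TCP; ori=None keeps the orientation; velocity is the mean speed in m/s.
- arm.move_j(angles): joint-space move.
- arm.move_gripper(opening, effort=None): opening from 0.0 (shut) to 1.0 (fully open); effort is the grip in N (None keeps the last); returns when the fingers have stopped.
- arm.pause(seconds).
- arm.ik(position, orientation): joint angles nearest the present ones, or None.
- snapshot(name): name is "scene" or "top"; returns the picture (384x512x3 uint8, blue, green, red); there is no depth.
- camera_info(name): a dict with "fx", "fy", "cx", "cy" (pixels), "R" (3x3) and "t" (3): a world point X has camera coordinates R X + t. Camera axes: x right, y down, z forward; pixel columns grow to the right and rows downward; lengths in m; the calibration is good to about 2 mm. A picture is of the moment at which its call begins. camera_info takes no time and is no camera call.
A pose or a line that the arm cannot do raises arm.MotionError and nothing moves.
- ticket.finish_job(): hands the job in; it is judged then, once.
Readings, each from a call of its own:
- arm.read_time(): time.
- arm.read_joint_positions(): joint angles.
- arm.read_dq(): joint speeds.
- arm.read_effort(): joint torques, N m.
- arm.read_tool_pos(): TCP position.
- arm.read_eef_rot(): TCP orientation.
- arm.read_ft_force(): force on the tool from outside, world axes, zero at the start.
- arm.read_wrist_torque(): the same for the moment, N m.
- arm.read_opening(): opening from 0.0 (shut) to 1.0 (fully open).
- arm.read_finger_force(): force on a finger pad.
Only numpy, scipy, OpenCV 4.12 (cv2) and the standard library are available. Lean on these libraries where they do the work, as an engineer would, in place of code of your own. Each camera call takes 0.05 s, during which the arm holds its last target. There are 200 camera calls.

## Working session

There is one attempt and no reset: what is moved stays moved. The work goes in short steps, each a Python script; the robot and the scene stay as the last script left them, time stands still between calls to the robot, and variables do not carry over. Pictures are saved under pics/ and viewed, at most 14 in all, crops included, and the job is handed in when it is done.

```bash
ls; mkdir -p pics
python3 - <<'E'
from station import arm,snapshot,camera_info
import cv2
for n in("scene","top"):
    cv2.imwrite(f"pics/{n}0.png",snapshot(n)); print(n,camera_info(n))
print(arm.read_time(),arm.read_tool_pos(),arm.read_eef_rot())
E
```

```text
pics
scene {'fx': 394.2647200460366, 'fy': 394.2647200460366, 'cx': 252.33291448605715, 'cy': 195.0859893434118, 'R': array([[-3.19624712e-01,  9.47544077e-01, -5.15261116e-04],
       [ 8.11284625e-01,  2.73380769e-01, -5.16798039e-01],
       [-4.89548058e-01, -1.65599448e-01, -8.56107191e-01]]), 't': array([ 0.19148378, -0.45173645,  1.46467897])}
top {'fx': 347.11271892393546, 'fy': 347.11271892393546, 'cx': 256.09458244049625, 'cy': 186.41729401357412, 'R': array([[-0.01457682, -0.99967362,  0.0209803 ],
       [-0.98675677,  0.01099204, -0.16183401],
       [ 0.16155058, -0.02306148, -0.98659494]]), 't': array([-2.34358298e-04,  5.98361354e-01,  9.53705060e-01])}
0.1 [0.28236707 0.58487746 0.30281934] [ 2.22960479e-01  9.74826744e-01 -1.17361933e-03 -2.58610878e-04]
```

View pics/scene0.png

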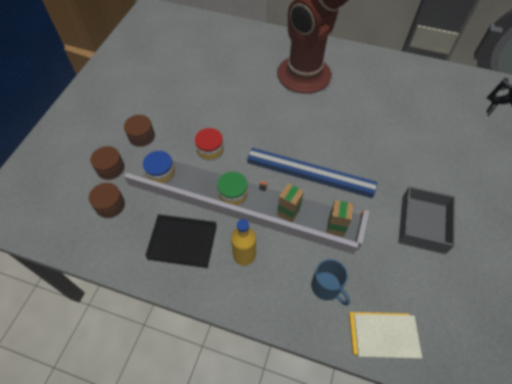

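View pics/top0.png

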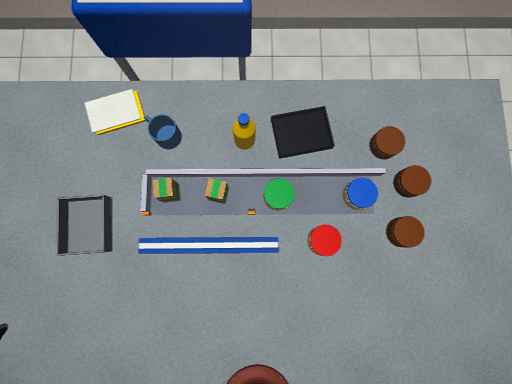

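Both views show three tubs (top view: blue lid (361,193), green (279,193), red (325,240)), two cartons (165,189) and (216,189), the rail (139–278, row 245), the pads at (146,213) and (251,212), and the bin at (85,225). The brown tubs are decoys. Next I triangulate.

```bash
cat > h.py <<'E'
import numpy as np, cv2
from scipy.spatial.transform import Rotation as Rn
from station import arm,snapshot,camera_info,ticket
CI={n:camera_info(n) for n in("scene","top")}
def K(c): return np.array([[c['fx'],0,c['cx']],[0,c['fy'],c['cy']],[0,0,1.]])
def P(n): c=CI[n]; return K(c)@np.c_[c['R'],c['t']]
def proj(n,X): q=P(n)@np.append(X,1); return q[:2]/q[2]
def plane(n,uv,z):
    p=P(n); H=np.c_[p[:,0],p[:,1],p[:,2]*z+p[:,3]]; q=np.linalg.solve(H,[uv[0],uv[1],1]); return q[:2]/q[2]
def tri(a,b):
    q=cv2.triangulatePoints(P("top"),P("scene"),np.float64(a).reshape(2,1),np.float64(b).reshape(2,1))[:,0]; return q[:3]/q[3]
def rect(img,n,z,x0=.35,x1=.9,y0=-.5,y1=.5,s=1000):
    p=P(n); H=np.c_[p[:,0],p[:,1],p[:,2]*z+p[:,3]]
    A=np.array([[0,-1/s,x1],[-1/s,0,y1],[0,0,1]])  # pixel(u,v)->x,y
    return cv2.warpPerspective(img,H@A,(int((y1-y0)*s),int((x1-x0)*s)),flags=cv2.INTER_CUBIC|cv2.WARP_INVERSE_MAP)
HUE=dict(red=(172,6,150,90),green=(50,75,150,60),blue=(105,125,150,90),orange=(8,20,180,120))
def blobs(img,c,amin=8):
    lo,hi,s,v=HUE[c]; h=cv2.cvtColor(img,cv2.COLOR_BGR2HSV); H=h[...,0]
    m=((H>=lo)&(H<=hi)) if lo<hi else ((H>=lo)|(H<=hi))
    m=(m&(h[...,1]>s)&(h[...,2]>v)).astype(np.uint8)
    n,l,st,ce=cv2.connectedComponentsWithStats(m)
    return [(int(st[i,4]),ce[i].round(1),tuple(st[i,:4])) for i in range(1,n) if st[i,4]>=amin]
E
python3 - <<'E'
from h import *
I={n:cv2.imread(f"pics/{n}0.png") for n in("top","scene")}
for n in I:
    for c in HUE: 
        print(n,c,[(a,list(map(float,u)),tuple(map(int,b))) for a,u,b in blobs(I[n],c)])
r=rect(I["top"],"top",.05,.5,.75,-.4,.4); cv2.imwrite("pics/r1.png",r)
r2=rect(I["top"],"top",.03,.45,.75,-.4,.4)
cv2.imwrite("pics/r12.png",np.vstack([r,r2]))
E
```

```text
top red [(761, [325.5, 239.9], (311, 225, 31, 31)), (8, [247.0, 368.4], (245, 367, 5, 4)), (15, [262.9, 367.3], (258, 366, 10, 5)), (141, [272.7, 378.0], (253, 368, 34, 16)), (18, [236.5, 374.1], (232, 371, 10, 7)), (25, [245.6, 380.6], (240, 377, 12, 7)), (18, [232.3, 381.9], (228, 380, 11, 4))]
top green [(109, [162.0, 187.2], (159, 178, 7, 19)), (114, [215.1, 188.1], (211, 179, 9, 19)), (710, [278.7, 193.2], (264, 179, 30, 30))]
top blue [(2002, [161.5, 7.9], (72, 0, 179, 15)), (97, [243.2, 118.2], (238, 113, 11, 11)), (123, [165.6, 132.7], (156, 125, 20, 16)), (728, [362.1, 192.3], (347, 178, 31, 30)), (656, [208.6, 239.4], (139, 237, 139, 6)), (669, [208.4, 250.2], (139, 248, 139, 6))]
top orange [(20, [251.2, 212.0], (248, 211, 7, 3)), (21, [145.0, 213.0], (142, 212, 7, 3))]
scene red [(446, [208.3, 139.1], (196, 129, 26, 21))]
scene green []
scene blue [(474, [157.0, 162.6], (144, 152, 27, 22)), (80, [242.5, 224.7], (238, 220, 10, 10))]
scene orange []
```

View pics/r12.png

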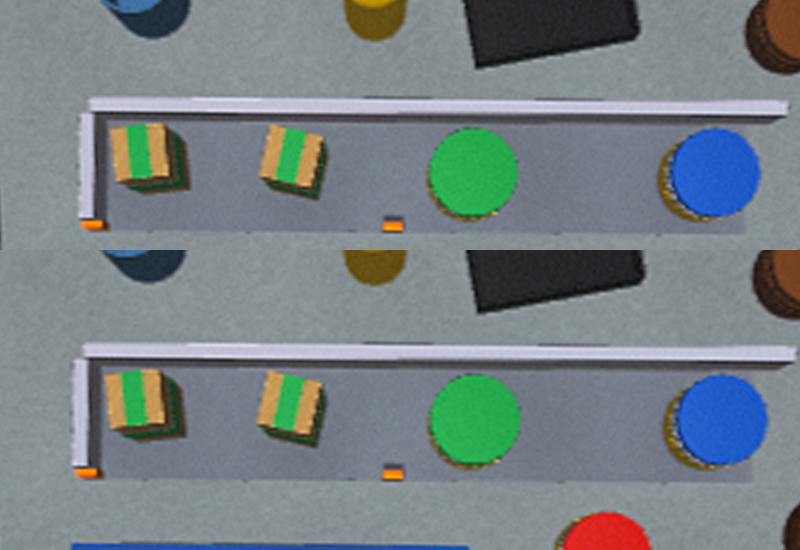

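The rectified top view at z=50 mm shows the fence 698 mm long (true 700). Its front edge is at about v=112, so world x≈0.638, with a slight yaw. The end stop's inner face is at u≈94, so y≈0.306. The second view now checks the heights.

```bash
cat >> h.py <<'E'
HUE2=dict(red=(170,8,110,60),green=(45,85,90,40),blue=(102,125,110,60),orange=(5,22,110,60))
def meas(It,Is):
    """lid centres via matching both views"""
    global HUE
    out={}
    for c in("red","green","blue"):
        best=None
        for a,u,b in blobs(It,c,500):
            if b[2]>40 or b[1]<100 or b[1]>300: continue
            xy=plane("top",u,.06); s=proj("scene",[*xy,.06])
            sv=HUE; HUE=HUE2; B=blobs(Is,c,200); HUE=sv
            B=[q for q in B if np.hypot(*(q[1]-s))<8]
            out[c]=(xy,tri(u,B[0][1]) if B else None)
    return out
E
python3 - <<'E'
from h import *
I={n:cv2.imread(f"pics/{n}0.png") for n in("top","scene")}
for k,v in meas(I["top"],I["scene"]).items(): print(k,v)
# fence front edge at z=.05, subpixel along columns
r=cv2.cvtColor(rect(I["top"],"top",.05,.5,.75,-.4,.4),cv2.COLOR_BGR2GRAY).astype(float)
g=cv2.GaussianBlur(r,(0,0),2); us=[];vs=[]
for u in range(110,770,5):
    d=np.gradient(g[95:130,u]); us.append(u); vs.append(95+d.argmin())
p=np.polyfit(us,vs,1); res=np.polyval(p,us)-vs; k=abs(res)<2; p=np.polyfit(np.array(us)[k],np.array(vs)[k],1); print("fence slope",p[0],"x at y=0.0355",.75-np.polyval(p,364.5)/1000,k.mean())
vs=np.arange(125,205,4); e=[80+np.gradient(g[v,80:115]).argmin() for v in vs]; print("stop",np.polyfit(vs,e,1),e)
# orange pads
for a,u,b in blobs(I["top"],"orange"): print("pad",plane("top",u,.03))
# rail
h=cv2.cvtColor(I["top"],cv2.COLOR_BGR2HSV); m=((h[...,0]>100)&(h[...,0]<128)&(h[...,1]>120)).astype(np.uint8); m[:228]=0;m[262:]=0;m[:,:120]=0;m[:,300:]=0
c=np.argwhere(m)[:,::-1].astype(np.float32)
W=np.array([plane("top",q,.03) for q in c],np.float32); print("rail",cv2.minAreaRect(W), "pca ctr",W.mean(0))
s=I["scene"][95:260,90:470]; cv2.imwrite("pics/s2.png",cv2.resize(s,None,fx=2.1,fy=2.1,interpolation=cv2.INTER_CUBIC))
t=I["top"][165:265,45:245]; cv2.imwrite("pics/t2.png",cv2.resize(t,None,fx=4,fy=4,interpolation=cv2.INTER_CUBIC))
E
```

```text
red (array([ 0.44276605, -0.1995751 ]), array([ 0.44249223, -0.19960326,  0.0544756 ]))
green (array([ 0.5761619 , -0.07182132]), array([ 0.57661081, -0.07119346,  0.0549322 ]))
blue (array([ 0.57599963, -0.31125909]), array([ 0.57627825, -0.3115157 ,  0.05545036]))
fence slope 0.004220648776695386 x at y=0.0355 0.6375126528152443 1.0
stop [3.94736842e-03 9.27065789e+01] [np.int64(93), np.int64(93), np.int64(93), np.int64(93), np.int64(93), np.int64(93), np.int64(93), np.int64(93), np.int64(94), np.int64(94), np.int64(94), np.int64(94), np.int64(94), np.int64(94), np.int64(94), np.int64(93), np.int64(93), np.int64(93), np.int64(93), np.int64(93)]
pad [0.52618993 0.00695424]
pad [0.52719532 0.3135206 ]
rail ((0.43370339274406433, 0.12940679490566254), (0.3971734642982483, 0.04398443549871445), 89.73371124267578) pca ctr [0.4333635  0.13073243]
```

View pics/s2.png

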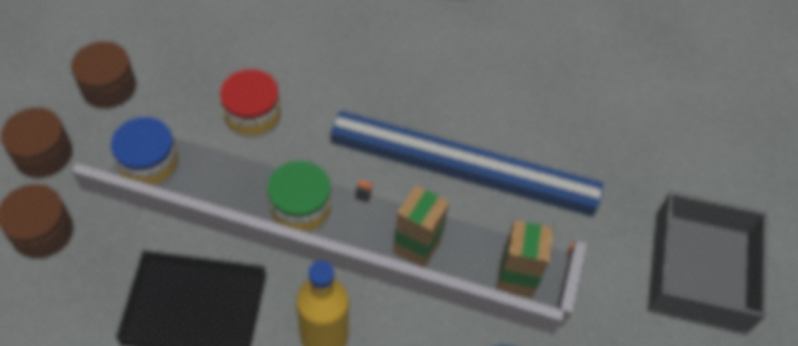

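View pics/t2.png

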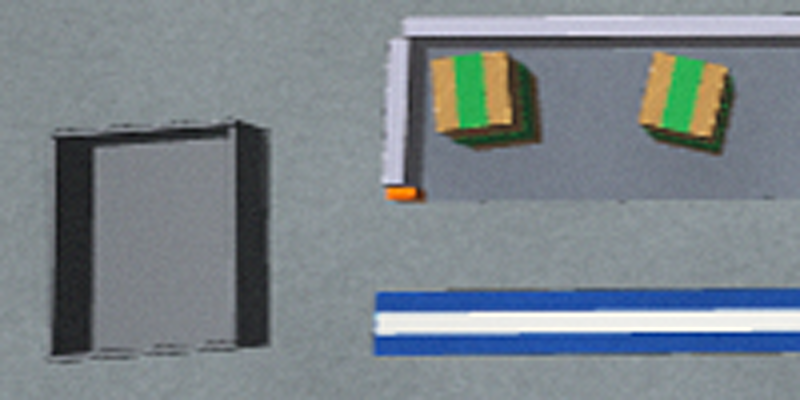

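The tub heights come out at about 55 mm and the pad spacing at 306.6 mm (true 307.5), so the calibration holds. Next are the cartons and bin, using corners read from the zooms. In the top zoom the carton tops are centred at (472,94) and (684,96), and the bin rim spans u 53–237, v 133–352.

```bash
cat >> h.py <<'E'
BAY=np.array([.6375,.0362]); BY=-.0040
def b2w(x,y): c,s=np.cos(BY),np.sin(BY); return BAY+np.array([c*x-s*y,s*x+c*y])
def w2b(p): c,s=np.cos(BY),np.sin(BY); d=np.asarray(p)[:2]-BAY; return np.array([c*d[0]+s*d[1],-s*d[0]+c*d[1]])
def quat(phi): a=(phi+np.pi/2)/2; return np.array([np.cos(a),np.sin(a),0,0])
def best(p,phi):
    """orientation (of the two half-turn equivalents) with the least joint travel"""
    q0=np.array(arm.read_joint_positions()); c=[]
    for f in(phi,phi+np.pi):
        j=arm.ik(list(p),quat(f).tolist())
        if j is not None: c.append((np.abs(np.array(j)-q0).max(),f))
    if not c: raise RuntimeError(f"no ik {p} {phi}")
    return quat(min(c)[1]).tolist()
def go(x,y,z,phi):
    o=best((x,y,z),phi); arm.movep([float(x),float(y),float(z)],o)
def ln(x,y,z,v=.15): arm.line_to([float(x),float(y),float(z)],velocity=v)
def lift(z=.3,v=.3):
    p=arm.read_tool_pos(); ln(p[0],p[1],z,v)
def F(): return np.round(arm.read_ft_force(),1)
E
python3 - <<'E'
from h import *
f=lambda q:(np.float64(q)+.5)/4-.5+[45,165]
g=lambda q:(np.float64(q)+.5)/2.1-.5+[90,95]
T=[[(431,60),(505,52),(514,130),(438,135)],[(655,53),(728,68),(715,138),(640,125)]]
S=[[(515,225),(552,222),(547,262),(508,260)],[(423,187),(447,205),(424,232),(398,212)]]
for t,s in zip(T,S):
    t=f(t); W=np.array([plane("top",q,.11) for q in t]); 
    print("tri",tri(t.mean(0),g(s).mean(0)),"ctr",W.mean(0),"rect",cv2.minAreaRect(W.astype(np.float32)), "bay",w2b(W.mean(0)))
W=np.array([plane("top",f(q),.06) for q in[(53,137),(237,128),(235,348),(50,357)]]);print(W,W.mean(0))
sb=g([(672,195),(766,212),(752,332),(650,310)]); print("bin scene",np.mean([plane("scene",q,.06) for q in sb[:2]],0))
print("bin proj centre",proj("scene",[*W.mean(0),.06])) 
for p in [(.48,.5,.3),(.6,.27,.2),(.386,-.232,.09),(.59,-.37,.09)]:
    print(p,[arm.ik(list(p),quat(a).tolist()) is not None for a in(0,1.57,3.14,-1.57)])
E
```

```text
tri [0.58738007 0.24807518 0.10191966] ctr [0.58637156 0.24516748] rect ((0.5858231782913208, 0.24492579698562622), (0.054988909512758255, 0.05049483850598335), 7.100052833557129) bay [-0.0519639   0.20876129]
tri [0.5841565  0.10502124 0.10296783] ctr [0.5835584 0.1025038] rect ((0.5839692950248718, 0.10251504182815552), (0.05119553580880165, 0.05008222162723541), 79.41698455810547) bay [-0.05420638  0.0660875 ]
[[0.56725844 0.54885037]
 [0.57212216 0.4213627 ]
 [0.41977849 0.41423282]
 [0.41561262 0.53924528]] [0.49369293 0.48092279]
bin scene [0.42037858 0.48202713]
bin proj centre [429.01492475 212.87008688]
(0.48, 0.5, 0.3) [True, True, True, True]
(0.6, 0.27, 0.2) [True, True, True, True]
(0.386, -0.232, 0.09) [True, True, True, True]
(0.59, -0.37, 0.09) [True, True, True, True]
```

Carton triangulated tops are at about 0.102 m (true 0.110) and the bin is 130×155 mm at (0.493,0.481), so both are consistent. Moving the cartons now.

Run:
```python
from h import *
C=[((.586,.245),np.pi/2+.124,.529),((.584,.1028),np.pi/2-.185,.457)]
for (x,y),phi,bx in C:
    arm.move_gripper(1.0); go(x,y,.25,phi); ln(x,y,.142,.2)
    arm.move_gripper(0.0,40); print("grip",arm.read_opening(),arm.read_finger_force())
    lift(.30,.25); print("held",arm.read_opening(),arm.read_finger_force())
    go(bx,.481,.30,np.pi/2); print("over",arm.read_opening(),arm.read_finger_force())
    ln(bx,.481,.157,.2); print("F",F()); arm.move_gripper(1.0); lift(.27,.3); print(arm.read_time())
arm.movep([.3,.5,.3],best((.3,.5,.3),np.pi/2))
for n in("scene","top"): cv2.imwrite(f"pics/{n}1.png",snapshot(n))
for k,v in meas(cv2.imread("pics/top1.png"),cv2.imread("pics/scene1.png")).items(): print(k,v[0],w2b(v[0]))
```

```text
grip 0.5878554909405646 42.78692364692688
held 0.5843846469733699 42.66952157020569
over 0.5825660382363054 42.64953553676605
F [-0.3 -0.4 -0.5]
6.6917
grip 0.584903690805685 41.10228573088534
held 0.5803825541157982 41.06235866958741
over 0.5848473614145614 41.03614063002169
F [ 0.4 -0.4 -0.2]
13.55
red [ 0.44248983 -0.19956209] [-0.19406556 -0.23654024]
green [ 0.5761619  -0.07182132] [-0.06090553 -0.10826581]
blue [ 0.57599963 -0.31125909] [-0.06011004 -0.34770231]
```

View pics/top1.png

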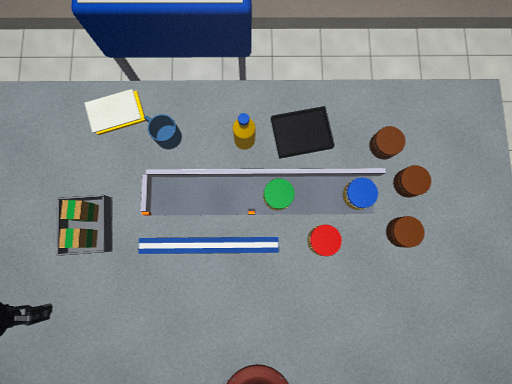

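Both cartons stand in the bin and the tubs have not moved. Next I push the green tub to the fence and along it to the end stop, with the half-open fingers as a fork.

```bash
cat >> h.py <<'E'
ZP=.088
def press(d,fmax,maxd,step=.001,v=.02):
    """creep in bay direction d (unit 2-vector) until the outside force against it rises by fmax"""
    d=np.array(d,float); dw=b2w(*d)-BAY; f0=-np.dot(arm.read_ft_force()[:2],dw); s=0; f=0
    p0=np.array(arm.read_tool_pos())
    while s<maxd:
        s+=step; t=p0[:2]+dw*s; ln(t[0],t[1],p0[2],v); f=-np.dot(arm.read_ft_force()[:2],dw)
        if f-f0>fmax: break
    return round(s,4),round(f-f0,1),np.round(w2b(arm.read_tool_pos()),4)
def approach(b,d,back=.075,op=.5,z=.2):
    """fork behind a tub at bay b, for a push in bay direction d"""
    d=np.array(d,float); s=np.array(b)-d*back; w=b2w(*s); arm.move_gripper(op)
    phi=np.arctan2(d[1],d[0])+np.pi/2+BY
    go(w[0],w[1],z,phi); ln(w[0],w[1],ZP,.15)
def bl(x,y,v=.1): w=b2w(x,y); ln(w[0],w[1],ZP,v)
def look(tag):
    for n in("scene","top"): cv2.imwrite(f"pics/{n}{tag}.png",snapshot(n))
    r=meas(cv2.imread(f"pics/top{tag}.png"),cv2.imread(f"pics/scene{tag}.png"))
    for k,v in r.items(): print(k,w2b(v[0]).round(4))
    return r
E
python3 - <<'E'
from h import *
approach((-.061,-.108),(1,0)); print(F(),arm.read_tool_pos())
bl(-.061-.05,-.108,.1)
print("fence",press((1,0),5,.03),F())
bl(-.16,-.108); lift(.2)
approach((-.0445,-.108),(0,1)); 
bl(-.0445,.226-.060,.1); print(F(),w2b(arm.read_tool_pos()))
print("stop",press((0,1),6,.03),F())
bl(-.0445,.10,.15); lift(.25); print(arm.read_time())
go(.42,-.0,.35,np.pi/2)
look(2)
E
```

```text
[-1.2 -0.4 -0.9] [ 0.50146596 -0.07149423  0.08851311]
fence (0.016, np.float64(5.4), array([-0.0963, -0.108 ])) [-4.9  0.8  2.5]
[-3.  -3.7  2.5] [-0.04610443  0.16417248]
stop (0.021, np.float64(6.9), array([-0.0462,  0.1804])) [ -4.1 -10.5   2.7]
36.1917
red [-0.1941 -0.2365]
green [-0.0446  0.2255]
blue [-0.0601 -0.3477]
```

View pics/top2.png

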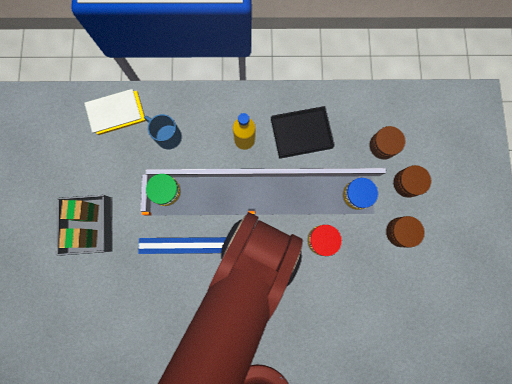

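The green tub stands at bay (-44.6, 225.5) mm, against fence and end stop, and nothing else moved. Blue next.

Run:
```python
from h import *
approach((-.060,-.348),(1,0)); bl(-.110,-.348)
print("fence",press((1,0),5,.03))
bl(-.16,-.348); lift(.2)
approach((-.0445,-.348),(0,1)); 
bl(-.0445,.138-.058,.12); print(F(),w2b(arm.read_tool_pos()))
print("row",press((0,1),6,.03),F())
bl(-.0445,.02,.15); lift(.25); print(arm.read_time())
go(.42,-.0,.35,np.pi/2)
look(3)
```

```text
fence (0.014, np.float64(5.9), array([-0.097 , -0.3481]))
[-2.4 -3.6  1.8] [-0.04623563  0.0790446 ]
row (0.017, np.float64(6.1), array([-0.0464,  0.0923])) [-3.6 -9.7  1.8]
57.2
red [-0.1941 -0.2365]
green [-0.0446  0.2258]
blue [-0.0447  0.1382]
```

Blue is in place at (-44.7, 138.2). Red goes diagonally to the fence, then along it.

Run:
```python
from h import *
r=np.array([-.194,-.2365]); e=np.array([-.058,-.165]); d=(e-r)/np.linalg.norm(e-r)
approach(r,d,.068); t=e-d*.046; bl(t[0],t[1],.08)
t=e-d*.09; bl(*t,.15); lift(.2)
approach(e,(1,0)); bl(e[0]-.052,e[1])
print("fence",press((1,0),5,.03))
bl(-.16,e[1]); lift(.2)
approach((-.0445,e[1]),(0,1)); 
bl(-.0445,.050-.058,.1); print(F(),w2b(arm.read_tool_pos()))
print("row",press((0,1),6,.03),F())
bl(-.0445,-.07,.15); lift(.25); print(arm.read_time())
arm.movep([.3,.5,.3],best((.3,.5,.3),np.pi/2))
look(4)
```

```text
fence (0.015, np.float64(5.6), array([-0.0964, -0.1651]))
[-3.4 -4.1  2.5] [-0.04649697 -0.00947588]
row (0.019, np.float64(6.9), array([-0.0467,  0.0045])) [ -3.4 -11.    1.9]
81.9083
red [-0.045   0.0505]
green [-0.0443  0.2258]
blue [-0.0447  0.1382]
```

View pics/top4.png

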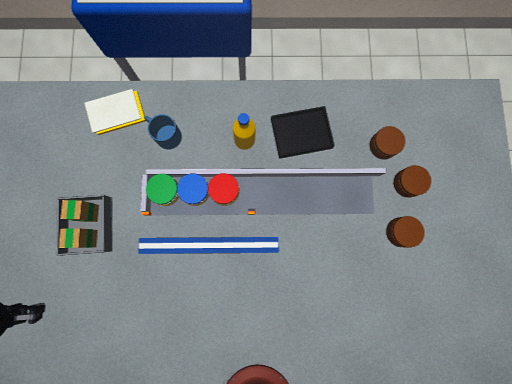

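All three tubs stand in a row at y = 50.5, 138.2 and 225.8 mm. I press each one lightly onto the fence, re-close the row, then measure the rail.

```bash
cat >> h.py <<'E'
def rail(img):
    h=cv2.cvtColor(img,cv2.COLOR_BGR2HSV); m=((h[...,0]>100)&(h[...,0]<128)&(h[...,1]>120)).astype(np.uint8)
    m=cv2.morphologyEx(m,cv2.MORPH_CLOSE,np.ones((9,1),np.uint8))
    m[:210]=0;m[275:]=0;m[:,:110]=0;m[:,310:]=0
    n,l,st,_=cv2.connectedComponentsWithStats(m); k=1+st[1:,4].argmax()
    W=np.array([plane("top",q,.03) for q in np.argwhere(l==k)[:,::-1]],np.float32)
    B=np.array([w2b(q) for q in W]); (c,s,a)=cv2.minAreaRect(B.astype(np.float32))
    ys=B[:,1]; g=(ys>ys.min()+.02)&(ys<ys.max()-.02); p=np.polyfit(ys[g],B[g,0],1)
    return np.array([np.polyval(p,c[1]),c[1]]).round(4),s,-p[0]   # bay centre, size, yaw in bay
E
python3 - <<'E'
from h import *
for y in(.0505,.138,.2255):
    approach((-.0445,y),(1,0),.068,z=.14); bl(-.097,y); print("fence",press((1,0),5,.02)); bl(-.12,y,.15); lift(.14)
approach((-.0445,.050),(0,1),.06,z=.14); print("row",press((0,1),6,.025),F())
bl(-.0445,-.04,.15); lift(.25); print(arm.read_time())
arm.movep([.3,.5,.3],best((.3,.5,.3),np.pi/2))
look(5); print(rail(cv2.imread("pics/top0.png")),rail(cv2.imread("pics/top5.png")))
E
```

```text
fence (0.004, np.float64(5.7), array([-0.0962,  0.0515]))
fence (0.004, np.float64(5.8), array([-0.0966,  0.1383]))
fence (0.002, np.float64(5.2), array([-0.0969,  0.2259]))
row (0.015, np.float64(6.2), array([-0.0448,  0.0031])) [-0.4 -6.3  0.9]
100.9917
red [-0.0453  0.0508]
green [-0.0443  0.2255]
blue [-0.0447  0.1382]
(array([-0.2043,  0.0924]), (0.39717358350753784, 0.043984442949295044), np.float64(0.00017143159362181126)) (array([-0.2043,  0.0924]), (0.39717361330986023, 0.04396652802824974), np.float64(9.76698260955756e-05))
```

The rail sits at bay (-204.3, 92.4) mm, parallel to the fence. I grip it at its middle and slide it to the pads.

Run:
```python
from h import *
arm.move_gripper(1.0); w=b2w(-.2043,.0924); go(*w,.2,BY); ln(*w,.080,.15)
arm.move_gripper(0.0,30); print("grip",arm.read_opening(),arm.read_finger_force(),F())
w=b2w(-.145,.124); ln(*w,.080,.08); print(arm.read_opening(),F())
print("press",press((1,0),8,.02),F(),arm.read_opening())
arm.move_gripper(.66); lift(.2); print(arm.read_time())
arm.move_gripper(0.0)
for y in(.124-.1537,.124+.1537):
    w=b2w(-.195,y); go(*w,.16,np.pi/2+BY); ln(*w,.083,.15); bl(-.178,y); print("seat",press((1,0),6,.02),F()); bl(-.195,y); lift(.16)
lift(.25); arm.movep([.3,.5,.3],best((.3,.5,.3),np.pi/2))
look(6); print(rail(cv2.imread("pics/top6.png")),arm.read_time())
t=cv2.imread("pics/top6.png")[160:250,45:295]; cv2.imwrite("pics/t6.png",cv2.resize(t,None,fx=3.2,fy=3.2,interpolation=cv2.INTER_CUBIC))
```

```text
grip 0.526671166166852 31.98725402355194 [-1.5  1.   5.8]
0.5227184828551436 [-3.2 -2.6  8. ]
press (0.009, np.float64(10.2), array([-0.1434,  0.1222])) [-13.4  -1.4  16.1] 0.5159134446292385
110.6667
seat (0.006, np.float64(7.2), array([-0.1737, -0.0295])) [-7.3 -0.3  5.2]
seat (0.007, np.float64(7.5), array([-0.1728,  0.2777])) [-7.7 -0.1  5.9]
red [-0.0453  0.0505]
green [-0.0446  0.2258]
blue [-0.0458  0.1382]
(array([-0.1385,  0.1228]), (0.3963153064250946, 0.04330998659133911), np.float64(-0.0056314050061120925)) 121.5083
```

View pics/t6.png

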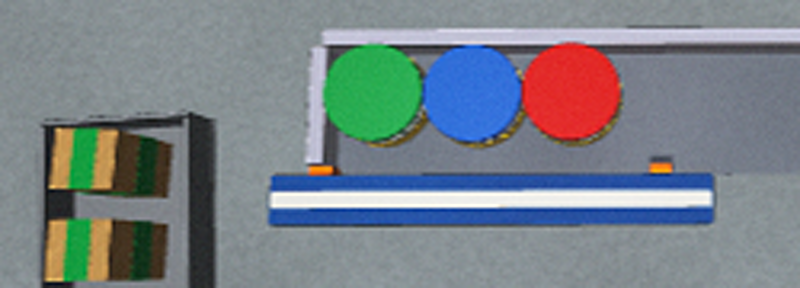

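View pics/scene6.png

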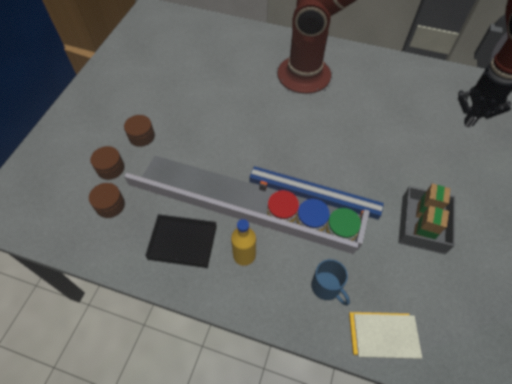

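The rail is at the pads, the row is intact and the cartons are in the bin. The right-hand contact looks about 1 mm less certain, and blue's centre reads 1 mm off. I check both before re-seating, logging forces.

Run:
```python
from h import *
for t in(5,6):
    I=cv2.imread(f"pics/top{t}.png"); print(t,[(a,u,tuple(map(int,b))) for a,u,b in blobs(I,"blue",500) if b[1]>100]); S=cv2.imread(f"pics/scene{t}.png"); print(meas(I,S)["blue"])
    print(I[180:200:6,185:202:8].reshape(-1,3).tolist())
arm.move_gripper(0.0)
for y in(.124-.1537,.124+.1537,.124-.1537):
    w=b2w(-.195,y); go(*w,.16,np.pi/2+BY); ln(*w,.090,.15); bl2=b2w(-.180,y); ln(*bl2,.09,.1); f0=arm.read_ft_force()
    L=[]
    for i in range(24):
        w=b2w(-.180+.001*i,y); ln(*w,.09,.02); arm.pause(.05); f=arm.read_ft_force()-np.array(f0); L.append((round(float(w2b(arm.read_tool_pos())[0]*1000),1),round(float(-f[0]),1)))
        if -f[0]>12: break
    print(L[-9:]); w=b2w(-.195,y); ln(*w,.09,.1); lift(.16)
lift(.25); arm.movep([.3,.5,.3],best((.3,.5,.3),np.pi/2))
look(7); print(rail(cv2.imread("pics/top7.png")),arm.read_time())
```

```text
5 [(734, array([192. , 188.2]), (177, 174, 31, 30)), (647, array([209. , 239.4]), (139, 237, 139, 6)), (665, array([208.5, 250.2]), (139, 248, 139, 6))]
(array([0.59336246, 0.17456073]), array([0.593941  , 0.17667924, 0.05472052]))
[[214, 105, 46], [217, 110, 47], [217, 113, 50], [215, 109, 45], [216, 113, 48], [220, 111, 57], [216, 109, 43], [219, 112, 50], [220, 114, 51], [218, 114, 52], [217, 110, 53], [226, 116, 53]]
6 [(734, array([192. , 188.6]), (177, 174, 31, 30)), (583, array([199.5, 216.5]), (130, 214, 138, 6)), (693, array([198., 227.]), (129, 225, 139, 5))]
(array([0.59221157, 0.17454324]), array([0.58754299, 0.16993677, 0.08910251]))
[[215, 110, 50], [215, 107, 47], [214, 108, 45], [214, 110, 46], [216, 106, 47], [218, 113, 56], [220, 117, 52], [219, 114, 53], [222, 118, 53], [216, 112, 49], [218, 111, 48], [226, 120, 59]]
[(-175.0, 0.1), (-174.4, 0.5), (-173.9, 2.3), (-173.7, 5.5), (-173.6, 6.0), (-173.5, 7.0), (-173.3, 8.9), (-173.2, 10.3), (-173.1, 12.3)]
[(-174.0, -0.7), (-173.2, -0.7), (-173.0, 3.6), (-172.8, 5.3), (-172.7, 6.2), (-172.6, 8.2), (-172.4, 9.6), (-172.2, 12.0), (-172.0, 13.8)]
[(-174.0, -0.4), (-173.9, 2.4), (-173.8, 4.7), (-173.6, 5.8), (-173.5, 7.2), (-173.4, 8.5), (-173.2, 10.7), (-173.1, 11.6), (-173.0, 13.5)]
red [-0.0453  0.0505]
green [-0.0446  0.2258]
blue [-0.0458  0.1382]
(array([-0.1378,  0.1228]), (0.39636117219924927, 0.04326300695538521), np.float64(-0.0010082807779039293)) 146.8333
```

Forces climb steeply at reproducible positions at both ends, so the rail is firmly on both pads. Blue reads about 1 mm off the fence, so I press blue and red back lightly with the fork tips above the rail's height.

Run:
```python
from h import *
arm.move_gripper(.5)
for y in(.138,.0502):
    w=b2w(-.125,y); go(*w,.2,BY+np.pi/2); ln(*w,.109,.15); w=b2w(-.100,y); ln(*w,.109,.08)
    print("fence",press((1,0),4.5,.015),F()); w=b2w(-.125,y); ln(*w,.109,.1); lift(.2)
arm.movep([.3,.5,.3],best((.3,.5,.3),np.pi/2))
look(8); print(rail(cv2.imread("pics/top8.png")),arm.read_time())
t=cv2.imread("pics/top8.png")[160:250,110:290]; cv2.imwrite("pics/t8.png",cv2.resize(t,None,fx=4.4,fy=4.4,interpolation=cv2.INTER_CUBIC))
```

```text
fence (0.005, np.float64(5.3), array([-0.0967,  0.1382])) [-5.9 -0.2  3.2]
fence (0.005, np.float64(6.1), array([-0.0968,  0.0504])) [-6.6  0.6  3.1]
red [-0.045   0.0505]
green [-0.0446  0.2258]
blue [-0.0447  0.1382]
(array([-0.1378,  0.1228]), (0.39636117219924927, 0.04327596724033356), np.float64(-0.001271568231651011)) 157.8333
```

View pics/t8.png

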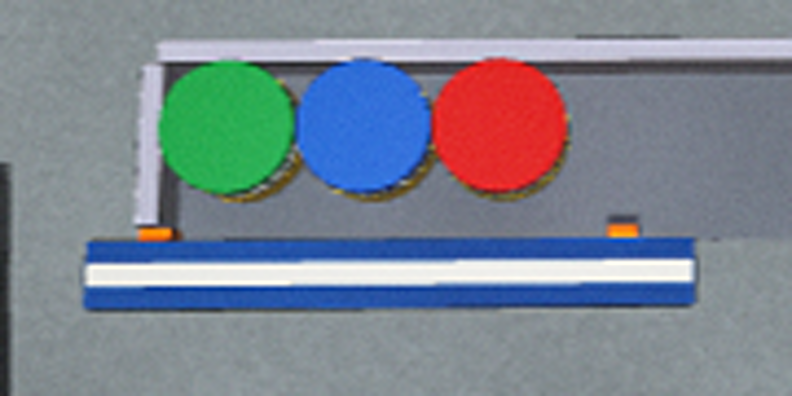

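The picture shows the row closed against fence and stop, and the rail on both pads (143–175 and 608–638, row ≈236). Handing in.

```bash
python3 -c "
from station import ticket; print(ticket.finish_job())"
```

```text
the job is handed in; nothing more can be done
None
```

I handed the job in at about 158 s: both cartons stand in the returns bin, the three tubs form a closed row against the fence and end stop, and the rail touches both orange pads, about 1 mm off centre.

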